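Slide the heavy battery pack home into its charging bay

ROBOT

A 6-joint arm with a two-finger parallel gripper is mounted at the origin on a cart in front of the work surface, level with it; the furniture and walls round the work are solid. World frame = base frame: x ahead of the robot, y to its left, z up, the work surface at z = 0. Lengths are in m, angles in rad, forces in N, time in s.
With the tool pointing down it reaches from about 0.35 to 0.975 m from the base axis. Payload 4.9 kg.
Tool frame: the origin (TCP) lies midway between the tips of the shut fingers; the grasp point (between the pads) lies behind it (manip.grasp_offset is the y of the grasp point in the tool frame, in m); y points along the fingers, z is the direction in which the jaws open and shut, and the axes are right-handed (so a half turn about y gives the same grasp; the last joint's range is limited). The gripper opens to 85 mm and grips with 20 to 120 N. Pads are 22 mm wide; open, the fingers measure 114 mm over their backs; the gripper's body (76 mm by 85 mm) begins 54 mm behind the grasp point. The pads swing forward as they close: fully open they stand 13 mm farther back than shut.
Start: joints at [-1.276, 0.053, 1.613, -0, 1.476, -0.119], TCP at [0.251, -0.572, 0.199] pointing down, gripper open.
Joint ranges: [-3.01, 3.01], [-1.01, 2.22], [0.06, 2.58], [-1.02, 4.17], [0.09, 2.62], [-3.14, 3.14]. Speed limits (rad/s): [2.57, 2.57, 3.14, 3.14, 3.14, 3.14].

INTERFACE

Orientations are given as a unit quaternion [w, x, y, z].
In Python, from plant import manip gives the robot as it stands. The module is installed in compiled form; this text tells all that it offers.
- The arm moves only by the shell command python3 -m jog 'ROWS'. ROWS is a JSON object of lists of equal length, an entry for each row: "offset": the shift along the world's x, y, z in units of 50 mm (1.0 is 50 mm), a list of three; "angular": the turn, a rotation vector about the world's x, y, z in units of 6 degrees (1.0 is 6 degrees), a list of three; "jaw": the finger opening in mm, from 0 to 85.4. In form: {"offset": [[tx, ty, tz], ...], "angular": [[ax, ay, az], ...], "jaw": [jaw, ...]}. A call has 1 to 12 rows; each row shifts and turns the commanded pose from where the row before left it; what a row does not reach is not made up. A row lasts 1/10 s, in which the tool goes at most 50 mm and 8.59 degrees, less where a joint would pass 70% of its speed; a pose out of reach is approached as far as the arm can. A call is refused whole if a number of a shift passes 1 or a number of a turn 1, either way. A call with a gripper value outside its range is refused whole. The fingers move at their own pace and stop on an object; the grip force is fixed at half the most. Time passes only in rows, so rows that do not move let the fingers close. It gives the time, the measured TCP pose, the force and the opening at its end, in the units of the state.
- manip.state(): the state, without advancing time (a new reading comes with each control period).
- manip.grab_frame(name): name is "side" or "top"; returns the picture (480x640x3 uint8, blue, green, red); there is no depth.
- manip.camera_model(name): a dict with "fx", "fy", "cx", "cy" (pixels), "rvec" (rotation vector, rad) and "tvec" (3), from world to camera coordinates, as OpenCV has them. Camera axes: x right, y down, z forward; pixel columns grow to the right and rows downward; lengths in m; the calibration is good to about 2 mm. A picture is of the moment at which its call begins. camera_model takes no time and is no camera call.
- manip.job_done(): hands the job in, once; it reports no verdict.
The state is a dict: "time": time; "joint_pos": joint angles; "joint_vel": joint speeds; "joint_efforts": joint torques, N m; "tool_pos": TCP position; "tool_rot": TCP orientation; "contact_force": force on the tool from outside, world axes, zero at the start; "ft_torque": the same for the moment, N m; "gripper_width": opening from 0.0 (shut) to 1.0 (fully open).
Only numpy, scipy, OpenCV 4.12 (cv2) and the standard library are available. Lean on these libraries where they do the work, as an engineer would, in place of code of your own. Each camera call takes 0.05 s, during which the arm holds its last target.

TASK

Push the tall, heavy battery pack along the worktop into its charging bay until it is fully home against the bay's back stop; push it only low, at its wide base, so that it slides upright: do not touch its tower or handle, and do not tip, grasp or lift it. Then press the round charge button beside the bay all the way down with a fingertip, and let go. Leave the pack home and the bottles beside it where they stand.

Things in the scene. Friction and masses are not known exactly. Their poses are not given: they have to be found in the camera images.
- pack: Loose heavy battery pack, 0.8 to 1.1 kg, slides at about 4 to 8 N. Wide grey base 135 mm (x) by 116 mm (y), 40 mm high, edges rounded 8 mm, with a tall white tower on its far part; the base thus forms a free step 58 mm long before the tower on the robot's side (-x). Origin: centre of the base's underside, on the worktop; x points ahead, z up. Pushed high it tips, pushed at the base it slides.
- pack_tower: The white tower fixed on the pack's base, not to be touched: 75 mm along x (from x = -9.5 to +65.5 mm), 100 mm along y, top 170 mm above the worktop, with a bar handle up to 193 mm. Same origin and axes as pack.
- push_face (a point): Middle of the flat upright near face of the pack's base (the face towards the robot, 116 mm wide and 40 mm high), 20 mm above the worktop; axes as pack. The place to push, towards the pack's +x.
- bay: Charging bay fixed to the worktop, a U open to the robot. Origin: on the worktop, middle of the back stop's front face; x points into the bay, y to its left. Stop 168 mm wide, 60 high. Two metal rails 30 mm high, 136 mm apart inside, run out to x = -60 mm, then flare to a 164 mm wide mouth at x = -105. Pack home: in line with the bay, its origin at x = -67.5 mm, its push face at x = -135, y = 0.
- charge_button_top (a point): Centre of the top of the round charge button (black, 30 mm across) on a grey housing fixed at the left (+y) side of the bay, 127 mm from the bay's centre line and 75 mm before the back stop. It is pressed straight down.
- charge_button (a joint): Travel of the charge button: 0 up, 0.006 m fully down; spring, about 4 N at full travel; it comes up again by itself.
- bottle: Bystander: small white bottle with a cap, 40 mm across, 87 mm high, stands to the left of the pack's way. Origin: centre of its underside.
- glass: Bystander: glass reagent bottle, 60 mm across, 150 mm high, stands at the right of the bay's mouth. Origin: centre of its underside.
There are look-alikes about, which are no part of the job. Of the things that look like the pack, the larger one is meant.

How it is judged:
On the way, in this order (a step that is already met when the one before it is completed fails the run):
1. the pack stands home in the bay (x of pack in the frame of bay above -0.0735 m and angle between the x axis of pack and the x axis of bay, either way round below 0.08 rad and angle between pack's own z axis and vertical below 0.03 rad), for 0.2 s.
2. the charge button is pressed down (value of joint charge_button above 0.0045 m and x of pack in the frame of bay above -0.0735 m), for 0.1 s.
At the end, for the whole second after the job is handed in: The pack stands upright and at rest between the rails, within 6 mm of the back stop and within 0.08 rad of the bay's direction; the charge button was pressed after the pack came home (at least 4.5 of 6 mm) and is up again (all of step 1 and x of pack in the frame of bay below -0.06 m and y of pack in the frame of bay between -0.012 and 0.012 m and linear speed of pack below 0.01 m/s and value of joint charge_button below 0.002 m); the robot touches nothing.
It fails at once if the pack is tipped (more than 0.12 rad) (angle between pack's own z axis and vertical above 0.12 rad).
It fails at once if the pack is lifted off the worktop (height (world z) of pack above 0.012 m).
It fails at once if the robot pushes or grips the tower or handle (more than 3 N) (contact force between any of the fingers, the arm and pack_tower above 3 N).
It fails at once if the small bottle is moved by more than 25 mm (distance of bottle from where it was at the start of the episode above 0.025 m).
It fails at once if the glass bottle is moved by more than 25 mm (distance of glass from where it was at the start of the episode above 0.025 m).
It also fails if it takes over 51 s, if anything falls off the work surface, if the arm or the gripper's body presses on something with over 40 N, if the wrist force passes 120 N, or if a joint passes its speed limit or range.

## Working session

There is one attempt and no reset: what is moved stays moved. The work goes in short steps, Python scripts to look and compute and a shell command to move; the robot and the scene stay as the last step left them, time stands still between calls to the robot, and variables do not carry over. Pictures are saved under pics/ and viewed, and the job is handed in when it is done.

```bash
mkdir -p pics
python3 - <<'E'
from plant import manip
import cv2
for n in("side","top"):
    cv2.imwrite(f"pics/{n}0.png",manip.grab_frame(n)); print(manip.camera_model(n))
print(manip.state(), manip.grasp_offset)
E
```

```text
{'fx': 451.04236168975524, 'fy': 451.04236168975524, 'cx': 316.9360812626274, 'cy': 241.85263729996282, 'rvec': array([ 0.50335934, -2.45157114,  1.50756512]), 'tvec': array([0.49533866, 0.20145117, 0.55065617])}
{'fx': 502.9785147977102, 'fy': 502.9785147977102, 'cx': 321.0987594169992, 'cy': 249.8781964631416, 'rvec': array([ 2.52284444, -1.54498477,  0.16018284]), 'tvec': array([-0.35737111,  0.44676298,  0.79186787])}
{'time': 0.1, 'joint_pos': array([-1.27601599e+00,  5.33196150e-02,  1.61418710e+00, -1.12744197e-05,
        1.47601748e+00, -1.19013267e-01]), 'joint_vel': array([ 0.00087704, -0.00184297, -0.00377   ,  0.00211593, -0.00049093,
        0.00015436]), 'joint_efforts': array([ 3.88805056e-04, -3.94899631e+01, -3.71366215e+01, -6.62229490e-05,
        3.84962172e-03, -1.74654659e-06]), 'tool_pos': array([ 0.25110456, -0.57163495,  0.19765003]), 'tool_rot': array([ 0.14519303, -0.14532081,  0.6927059 , -0.69134606]), 'contact_force': array([0.4512168 , 0.17779536, 0.14106486]), 'ft_torque': array([-0.01969221,  0.02181392, -0.02540402]), 'gripper_width': 1.0014921438131044} -0.0187
```

View pics/side0.png

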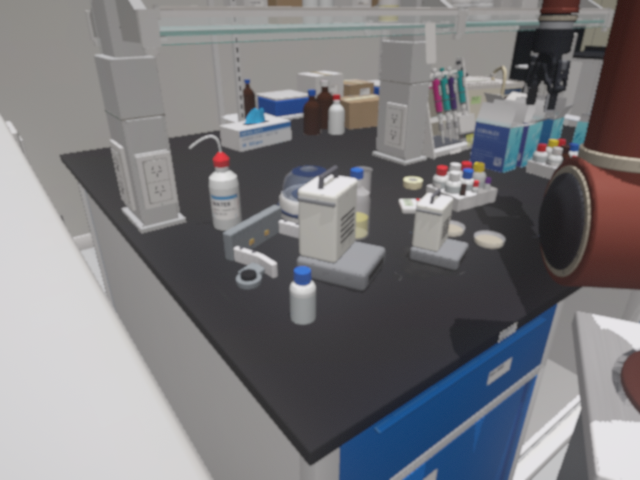

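View pics/top0.png

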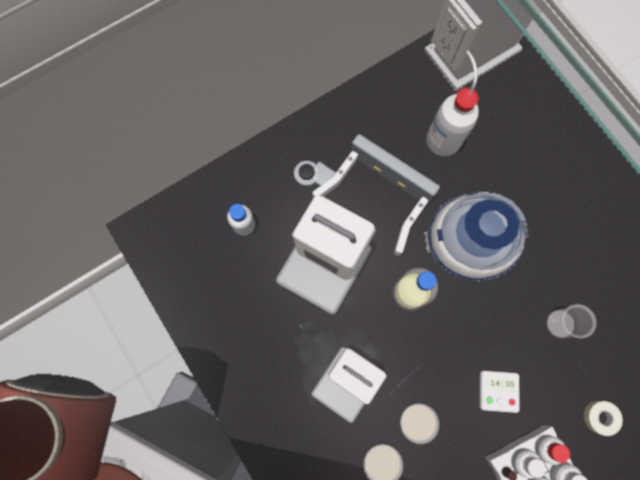

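The side view shows the pack's base near (340,262), the small bottle at (303,300) and the bay at (250,245). In the top view the pack's base is near (320,275), the bay stop runs (355,140)–(437,192), the button is at (307,172), the bottle at (240,220) and the glass at (415,288). The smaller look-alike is at (350,385).

```bash
cat > h.py <<'E'
import cv2, numpy as np
from plant import manip
def cam(n):
    m=manip.camera_model(n);R=cv2.Rodrigues(np.array(m['rvec'],float))[0]
    K=np.array([[m['fx'],0,m['cx']],[0,m['fy'],m['cy']],[0,0,1]]);return K,R,np.array(m['tvec'],float).ravel()
def cast(n,uv,z):
    K,R,t=cam(n);C=-R.T@t
    d=(R.T@np.linalg.inv(K)@np.c_[np.array(uv,float).reshape(-1,2),np.ones(len(np.array(uv).reshape(-1,2)))].T).T
    return C+d*((z-C[2])/d[:,2])[:,None]
def proj(n,P):
    K,R,t=cam(n);p=(K@(R@np.array(P,float).reshape(-1,3).T+t[:,None])).T;return p[:,:2]/p[:,2:]
E
python3 - <<'E'
import cv2
a=cv2.imread('pics/top0.png')[120:320,220:460]
cv2.imwrite('pics/topc.png',cv2.resize(a,None,fx=3,fy=3,interpolation=cv2.INTER_CUBIC)[:600,:720])
a=cv2.imread('pics/side0.png')[160:340,200:410]
cv2.imwrite('pics/sidec.png',cv2.resize(a,None,fx=3,fy=3,interpolation=cv2.INTER_CUBIC))
E
```

```text
(no output)
```

View pics/topc.png

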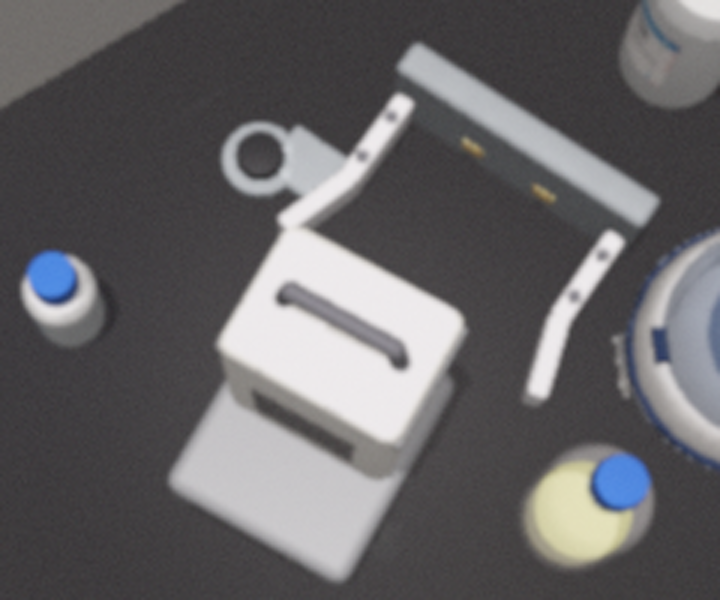

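View pics/sidec.png

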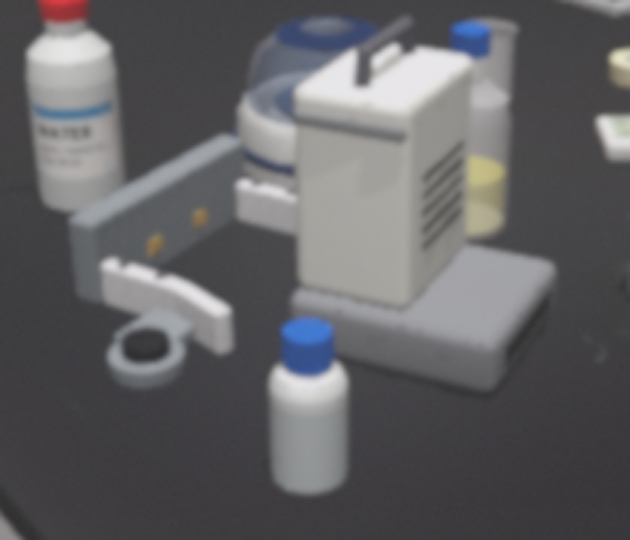

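Run:
```python
from h import *
np.set_printoptions(precision=4,suppress=True)
def c(p): return np.array(p,float)/3+[220,120]-[1/3,1/3]
for n in("side","top"):
    K,R,t=cam(n);print(n,-R.T@t)
def show(name,p,z,n="top"):
    P=cast(n,c(p),z)[:,:2];print(name);print(P);return P
S=show("stop front top L,R",[(400,74),(637,229)],.06)
d=S[1]-S[0];print(np.linalg.norm(d)); ang=np.arctan2(d[0],-d[1]) ; print('bay yaw(x dir)',np.arctan2(d[0],-d[1]), )
T=show("tower top",[(290,226),(467,322),(395,445),(218,347)],.17)
print(T.mean(0),[np.linalg.norm(T[i]-T[(i+1)%4]) for i in range(4)])
for a,b in((1,0),(2,3)): print('yaw', np.arctan2(*( (T[b]-T[a])*[-1,1]))) 
for a,b in((3,0),(2,1)): e=T[b]-T[a];print('yaw x',np.arctan2(e[1],e[0]))
B=show("base near corners z.035",[(170,480),(342,582)],.035);e=B[0]-B[1];print(np.linalg.norm(e),np.arctan2(-e[0],e[1]))
r=show("rails inner ends",[(413,103),(358,175),(308,222),(608,237),(549,317),(526,398)],.03)
b=show("button",[(261,155)],.03)
```

```text
side [0.2917 0.564  0.4313]
top [ 0.406  -0.1954  0.8668]
stop front top L,R
[[ 0.7476 -0.0812]
 [ 0.7247 -0.2403]]
0.1607636163504125
bay yaw(x dir) -0.14337768399662754
tower top
[[ 0.6064 -0.0842]
 [ 0.6022 -0.1812]
 [ 0.5333 -0.177 ]
 [ 0.5374 -0.0812]]
[ 0.5698 -0.1309] [np.float64(0.09709873674132037), np.float64(0.06902364566919877), np.float64(0.09592480099995934), np.float64(0.06911935283013912)]
yaw -0.04413693541758969
yaw -0.043040657068974225
yaw x -0.043684807704481216
yaw x -0.06069350539670772
base near corners z.035
[[ 0.4833 -0.0707]
 [ 0.4764 -0.1814]]
0.11092376916283608 -0.06275394378483777
rails inner ends
[[ 0.7474 -0.0919]
 [ 0.6925 -0.083 ]
 [ 0.6536 -0.07  ]
 [ 0.7245 -0.229 ]
 [ 0.6656 -0.2189]
 [ 0.6167 -0.2274]]
button
[[ 0.6778 -0.0268]]
```

Run:
```python
from h import *
from scipy.spatial.transform import Rotation as Ro
np.set_printoptions(precision=4,suppress=True)
s=manip.state();q=s['tool_rot'];M=Ro.from_quat([q[1],q[2],q[3],q[0]]);A=M.as_matrix();print(A, s['tool_pos'])
th=-.143
for sg in(1,-1):
    z=sg*np.array([-np.sin(th),np.cos(th),0]);y=np.array([0,0,-1.]);x=np.cross(y,z)
    T=np.c_[x,y,z];print(sg,np.degrees((Ro.from_matrix(T)*M.inv()).as_rotvec()))
b=np.array([.7362,-.1608]);ex=np.array([np.cos(th),np.sin(th)]);ey=np.array([-ex[1],ex[0]])
for n,p,zz in(("glass liquid",(408,290),.05),("glass cap",(427,281),.15),("bottlecap",(237,212),.087),("small near",(345,410),.02),("small tower",(357,375),.12)):
    P=cast("top",[p],zz)[0,:2];print(n,P,'bay',(P-b)@ex,(P-b)@ey)
for x in(-.135,-.075,-.23): print(x,b+ex*x)
print('button',b+ex*-.075+ey*.127, proj("top",[*(b+ex*-.075+ey*.127),.03]),proj("side",[*(b+ex*-.075+ey*.127),.03]))
# triangulate button from both
u1=np.array([261,155])/3+[220,120]-1/3;u2=np.array([147,344])/3+[200,160]-1/3
P=[K@np.c_[R,t] for K,R,t in(cam("top"),cam("side"))]
X=cv2.triangulatePoints(P[0],P[1],u1.reshape(2,1),u2.reshape(2,1));print((X[:3]/X[3]).T)
```

```text
[[-0.9156 -0.0006  0.4021]
 [-0.4021  0.0018 -0.9156]
 [-0.0002 -1.     -0.0019]] [ 0.2511 -0.5716  0.1977]
1 [  0.0033  -0.1487 148.098 ]
-1 [ -0.1121  -0.0025 -31.902 ]
glass liquid [ 0.5646 -0.2724] bay -0.15398597525912833 -0.13489401559764036
glass cap [ 0.5694 -0.2818] bay -0.14790495016940677 -0.14352136367716625
bottlecap [0.5468 0.0298] bay -0.21466217974295917 0.16169586476814798
small near [ 0.3479 -0.267 ] bay -0.36923668027329604 -0.16041736550450697
small tower [ 0.4058 -0.2524] bay -0.31392902187832206 -0.13772043175577056
-0.135 [ 0.6026 -0.1416]
-0.075 [ 0.662  -0.1501]
-0.23 [ 0.5085 -0.128 ]
button [ 0.6801 -0.0244] [[306.0535 169.646 ]] [[249.9494 268.2097]]
[[ 0.6827 -0.0239  0.0167]]
```

```bash
python3 -m jog '{"offset":[[0.3,0.6,0.1],[0.3,0.6,0.1],[0.3,0.6,0.1],[0.3,0.6,0.1],[0.3,0.6,0],[0.3,0.6,0],[0.3,0.6,0],[0.3,0.6,0],[0.3,0.6,0],[0.3,0.6,0],[0.3,0.6,0],[0.3,0.6,0]],"angular":[[0,0,-0.45],[0,0,-0.45],[0,0,-0.45],[0,0,-0.45],[0,0,-0.45],[0,0,-0.45],[0,0,-0.45],[0,0,-0.45],[0,0,-0.45],[0,0,-0.45],[0,0,-0.45],[0,0,-0.4]],"jaw":[50,50,50,50,50,50,50,50,50,50,50,50]}'
python3 -m jog '{"offset":[[0.1,0.6,0],[0.1,0.6,0],[0.1,0.6,0],[0,0,0],[0,0,0]],"angular":[[0,0,0],[0,0,0],[0,0,0],[0,0,0],[0,0,0]],"jaw":[50,50,50,50,50]}'
cat >> h.py <<'E'
from scipy.spatial.transform import Rotation as Ro
th=-.143
b=np.array([.7362,-.1608]);ex=np.array([np.cos(th),np.sin(th)]);ey=np.array([-ex[1],ex[0]])
def where():
    s=manip.state();q=s['tool_rot'];M=Ro.from_quat([q[1],q[2],q[3],q[0]])
    z=-np.array([-np.sin(th),np.cos(th),0]);y=np.array([0,0,-1.]);T=np.c_[np.cross(y,z),y,z]
    p=s['tool_pos'];print('t',s['time'],'p',p.round(4),'bay',((p[:2]-b)@ex).round(4),((p[:2]-b)@ey).round(4),'rot units',((Ro.from_matrix(T)*M.inv()).as_rotvec(True)/6).round(3),'F',s['contact_force'].round(2),'w',s['gripper_width'])
E
python3 -c "from h import *;where()"
```

```text
time: 1.3
tool_pos: [0.4315, -0.2108, 0.2183]
tool_rot: [-0.053, 0.052, 0.705, -0.705]
contact_force: [-0.0, -0.2, 0.0]
gripper_width: 0.583
time: 1.8
tool_pos: [0.4461, -0.1219, 0.2184]
tool_rot: [0.051, -0.051, -0.705, 0.705]
contact_force: [0.4, -0.6, -0.2]
gripper_width: 0.587
t 1.8 p [ 0.4461 -0.1219  0.2184] bay -0.2926 -0.0028 rot units [ 0.002 -0.005  0.019] F [ 0.39 -0.61 -0.18] w 0.5869731906672987
```

```bash
python3 -m jog '{"offset":[[-0.13,0.12,-0.4],[0,0,-0.6],[0,0,-0.6],[0,0,-0.6],[0,0,-0.6],[0,0,-0.5],[0,0,-0.2],[0,0,0],[0,0,0]],"angular":[[0,0,0],[0,0,0],[0,0,0],[0,0,0],[0,0,0],[0,0,0],[0,0,0],[0,0,0],[0,0,0]],"jaw":[50,50,50,50,50,50,50,50,50]}'
python3 - <<'E'
from h import *
where()
cv2.imwrite('pics/side1.png',manip.grab_frame("side"))
cv2.imwrite('pics/top1.png',manip.grab_frame("top"))
E
```

```text
time: 2.7
tool_pos: [0.4405, -0.117, 0.0449]
tool_rot: [0.052, -0.052, -0.705, 0.705]
contact_force: [-0.5, -0.7, -0.3]
gripper_width: 0.587
t 2.7 p [ 0.4405 -0.117   0.0449] bay -0.2989 0.0012 rot units [0.007 0.013 0.04 ] F [-0.46 -0.66 -0.3 ] w 0.5869715844467104
```

View pics/side1.png

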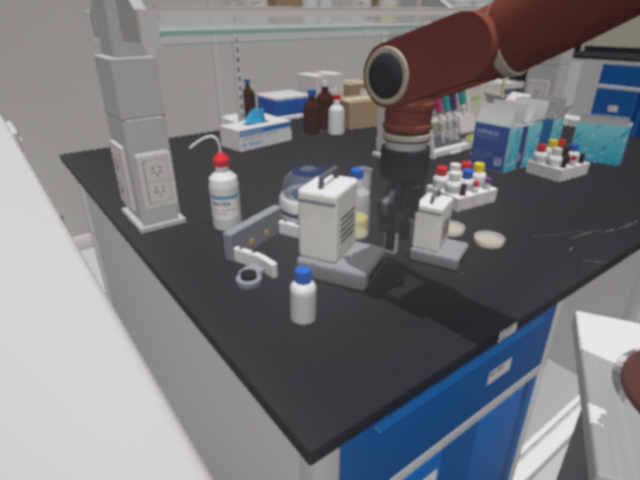

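View pics/top1.png

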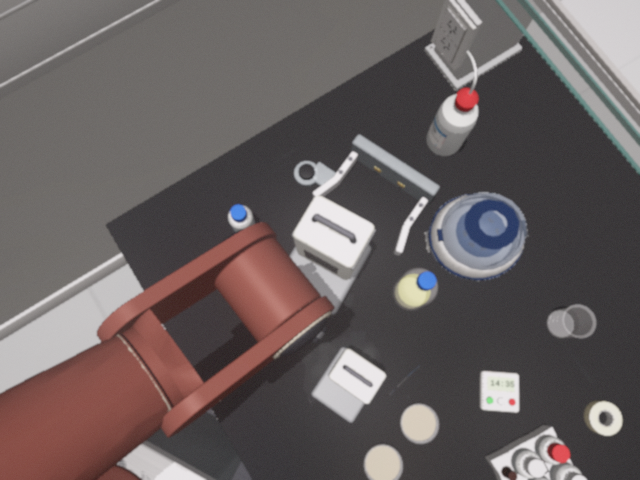

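The arm is now behind the base step, with the fingers at about (390,240) in the side view. Nothing has been disturbed. I'll tilt the tool back 8° for extra clearance to the tower, then lower it.

```bash
python3 -m jog '{"offset":[[-0.1,0,-0.2],[0,0,-0.2],[0,0,-0.18],[0,0,0],[0,0,0]],"angular":[[-0.1,-0.66,0.03],[-0.1,-0.66,0],[0,0,0],[0,0,0],[0,0,0]],"jaw":[50,50,50,50,50]}'
python3 -c "from h import *;where()"
```

```text
time: 3.3
tool_pos: [0.4359, -0.1167, 0.0158]
tool_rot: [0.001, -0.1, -0.7, 0.708]
contact_force: [0.3, -0.4, 0.7]
gripper_width: 0.584
t 3.3 p [ 0.4359 -0.1167  0.0158] bay -0.3036 0.0009 rot units [0.204 1.327 0.002] F [ 0.29 -0.36  0.66] w 0.5841734575223801
```

```bash
python3 -m jog '{"offset":[[0.1,-0.014,0],[0.1,-0.014,0],[0.1,-0.014,0],[0.1,-0.014,0],[0.1,-0.014,0],[0.1,-0.014,0],[0.1,-0.014,0],[0.1,-0.014,0],[0.1,-0.014,0],[0.1,-0.014,0],[0.1,-0.014,0],[0.1,-0.014,0]],"angular":[[0,0,0],[0,0,0],[0,0,0],[0,0,0],[0,0,0],[0,0,0],[0,0,0],[0,0,0],[0,0,0],[0,0,0],[0,0,0],[0,0,0]],"jaw":[50,50,50,50,50,50,50,50,50,50,50,50]}'
python3 - <<'E'
from h import *
where()
cv2.imwrite('pics/side2.png',manip.grab_frame("side"))
a=manip.grab_frame("top");cv2.imwrite('pics/top2.png',a)
cv2.imwrite('pics/top2c.png',cv2.resize(a[120:320,220:460],None,fx=3,fy=3,interpolation=cv2.INTER_CUBIC))
E
```

```text
time: 4.5
tool_pos: [0.4952, -0.1247, 0.0148]
tool_rot: [0.001, -0.1, -0.7, 0.707]
contact_force: [-0.1, 0.3, -0.1]
gripper_width: 0.583
t 4.5 p [ 0.4952 -0.1247  0.0148] bay -0.2437 0.0014 rot units [0.199 1.32  0.004] F [-0.14  0.26 -0.12] w 0.5832780471574623
```

View pics/side2.png

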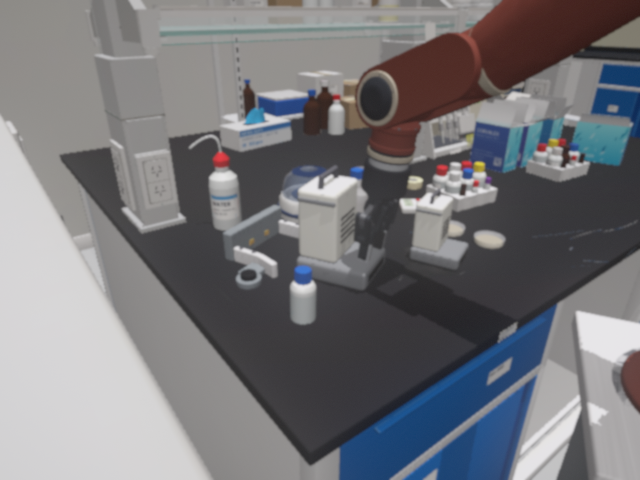

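View pics/top2c.png

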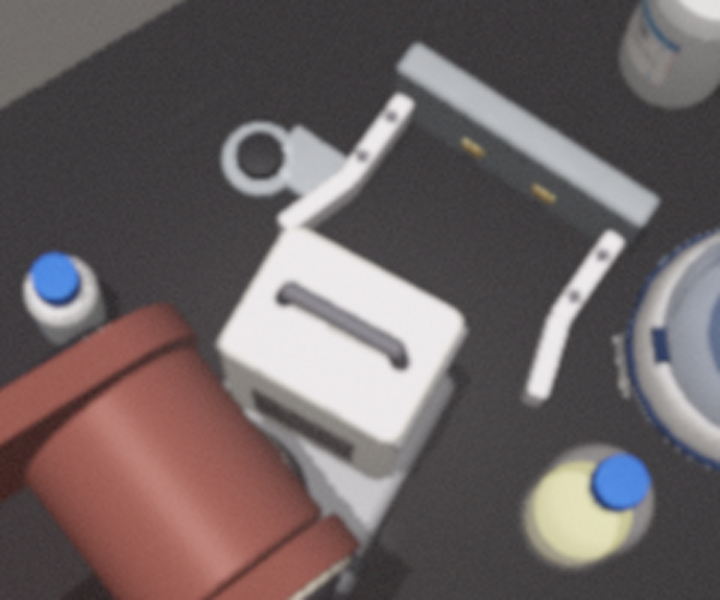

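Run:
```python
from h import *
a=cv2.imread('pics/side2.png')[190:310,280:440]
cv2.imwrite('pics/side2c.png',cv2.resize(a,None,fx=5,fy=5,interpolation=cv2.INTER_CUBIC))
print(proj("side",[[.4952,-.1247,.0148],[.4746,-.07,0],[.4746,-.07,.04]]))
print(proj("top",[[.4952,-.1247,.0148]]))
x=cv2.imread('pics/top0.png').astype(int);y=cv2.imread('pics/top2.png').astype(int)
d=np.abs(x-y).sum(2);print(d[195:260,300:370].mean(),d[130:180,360:430].mean())
x=cv2.imread('pics/side0.png').astype(int);y=cv2.imread('pics/side2.png').astype(int)
d=np.abs(x-y).sum(2);print(d[255:285,295:340].mean(),d[130:180,160:200].mean())
```

```text
[[366.58006595 269.63688411]
 [367.87189227 294.15555614]
 [368.90255368 274.19687335]]
[[308.66070543 289.56272681]]
3.8413186813186813 4.864857142857143
7.651111111111111 1.6495
```

View pics/side2c.png

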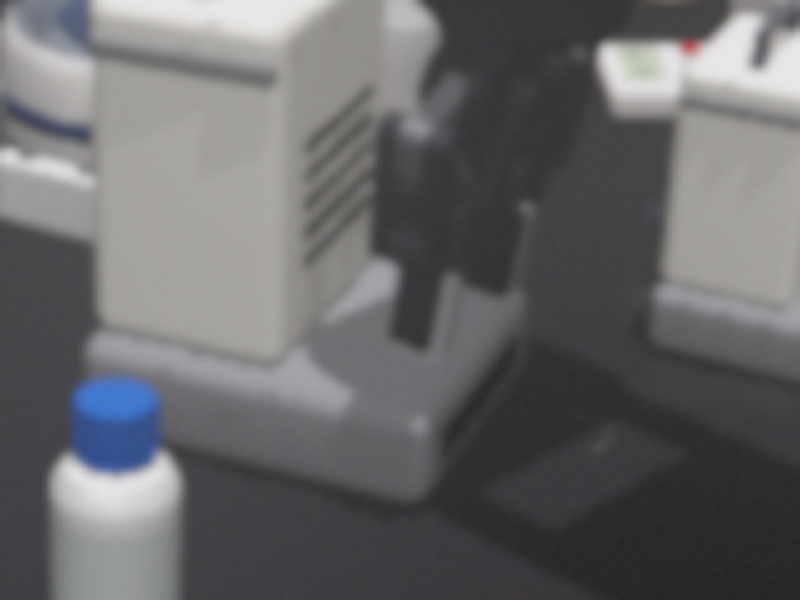

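Run:
```python
from h import *
a=cv2.imread('pics/side1.png')[170:290,330:490]
cv2.imwrite('pics/side1c.png',cv2.resize(a,None,fx=5,fy=5,interpolation=cv2.INTER_CUBIC))
print(cast("side",[[363,290],[376,279],[386,253]],0)); print(proj("side",[[.4988,-.1,.015],[.4988,-.1,.03],[.4988,-.1,.045]]))
l=[cv2.imread(f'pics/{n}')[140:260,220:300] for n in("top0.png","top1.png","top2.png")]
cv2.imwrite('pics/cmp.png',cv2.resize(np.hstack(l),None,fx=3,fy=3,interpolation=cv2.INTER_CUBIC))
l=[cv2.imread(f'pics/{n}')[220:330,260:400] for n in("side0.png","side2.png")]
cv2.imwrite('pics/cmps.png',cv2.resize(np.hstack(l),None,fx=2.8,fy=2.8,interpolation=cv2.INTER_CUBIC))
```

```text
[[ 0.48646981 -0.0792724   0.        ]
 [ 0.47620771 -0.12349921  0.        ]
 [ 0.48677712 -0.22795168  0.        ]]
[[360.38707023 275.59352248]
 [360.69199781 268.30583759]
 [361.00212701 260.89383544]]
```

View pics/side1c.png

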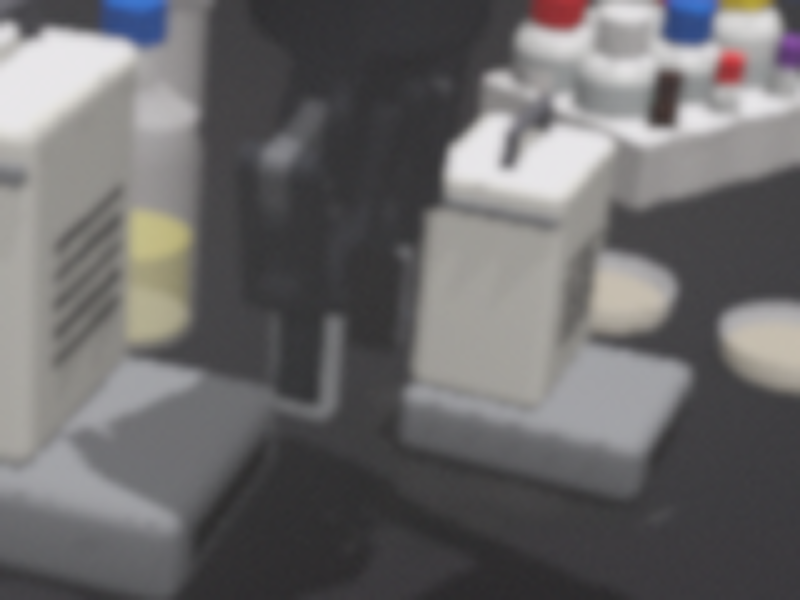

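View pics/cmp.png

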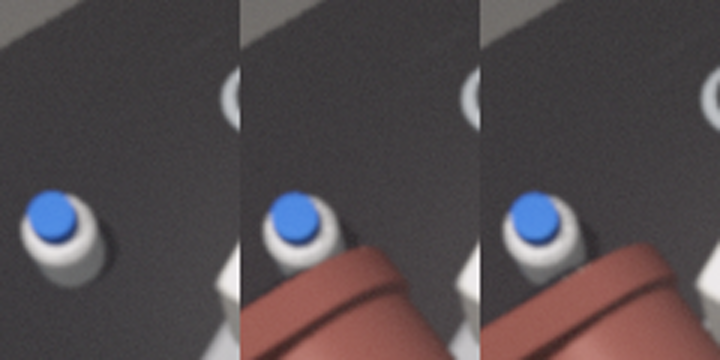

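View pics/cmps.png

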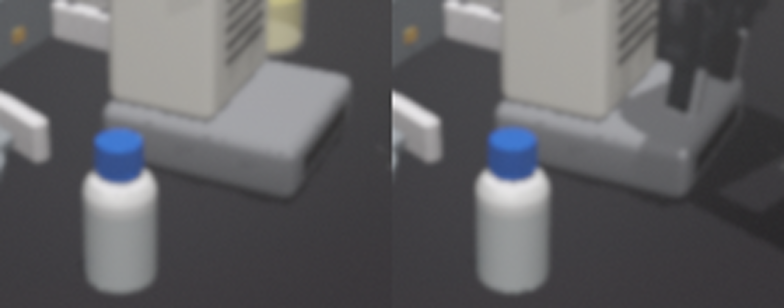

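Run:
```python
from h import *
for y in(-.092,-.085):
  for z in(.045,.055,.065,.075): print(y,z,proj("side",[[.4405+.004,y,z]])[0]*5-[330*5,170*5])
```

```text
-0.092 0.045 [299.92887906 495.20374688]
-0.092 0.055 [301.87038715 469.52747854]
-0.092 0.065 [303.83499732 443.54568733]
-0.092 0.075 [305.82312437 417.25288749]
-0.085 0.045 [294.40475973 504.86178579]
-0.085 0.055 [296.32807421 479.04832601]
-0.085 0.065 [298.2744489  452.92536729]
-0.085 0.075 [300.24430103 426.4873098 ]
```

The grab shows the open fingertips hovering at about the base's top edge (363,262), higher than the TCP reading suggests. The pack hasn't moved. I'll back off and find the tip height by touch.

```bash
python3 -m jog '{"offset":[[-0.3,0.04,0.02],[-0.3,0.04,0],[-0.3,0.04,0],[-0.3,0.05,0],[0,0,0],[0,0,0]],"angular":[[0,0,0],[0,0,0],[0,0,0],[0,0,0],[0,0,0],[0,0,0]],"jaw":[50,50,50,50,50,50]}'
python3 - <<'E'
from h import *
where()
a=manip.grab_frame("side");cv2.imwrite('pics/side3.png',a)
cv2.imwrite('pics/side3c.png',cv2.resize(a[190:310,330:490],None,fx=5,fy=5,interpolation=cv2.INTER_CUBIC))
E
```

```text
time: 5.2
tool_pos: [0.4351, -0.1163, 0.016]
tool_rot: [0.001, -0.1, -0.7, 0.707]
contact_force: [-0.1, -0.3, 0.1]
gripper_width: 0.584
t 5.2 p [ 0.4351 -0.1163  0.016 ] bay -0.3043 0.0012 rot units [0.202 1.329 0.005] F [-0.06 -0.3   0.14] w 0.5839910196592817
```

View pics/side3c.png

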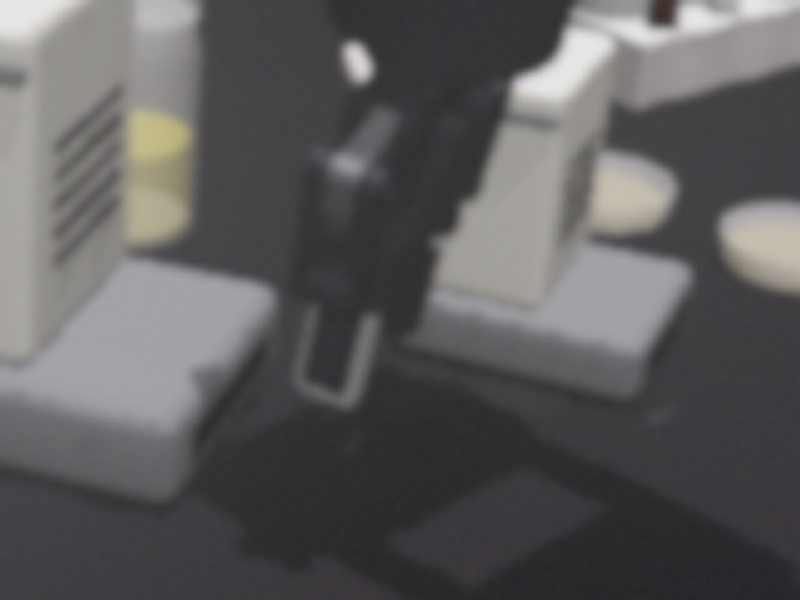

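```bash
python3 -m jog '{"offset":[[-0.1,0.01,-0.08],[0,0,-0.08],[0,0,-0.08],[0,0,0]],"angular":[[0,0,0],[0,0,0],[0,0,0],[0,0,0]],"jaw":[50,50,50,50]}'
python3 - <<'E'
from h import *
where()
a=manip.grab_frame("side");cv2.imwrite('pics/side4.png',a)
cv2.imwrite('pics/side4c.png',cv2.resize(a[190:310,330:490],None,fx=5,fy=5,interpolation=cv2.INTER_CUBIC))
E
```

```text
time: 5.65
tool_pos: [0.4292, -0.1153, 0.0028]
tool_rot: [0.002, -0.099, -0.7, 0.707]
contact_force: [0.3, 0.5, -0.4]
gripper_width: 0.584
t 5.65 p [ 0.4292 -0.1153  0.0028] bay -0.3104 0.0013 rot units [0.191 1.304 0.003] F [ 0.34  0.54 -0.36] w 0.5842338839803517
```

View pics/side4c.png

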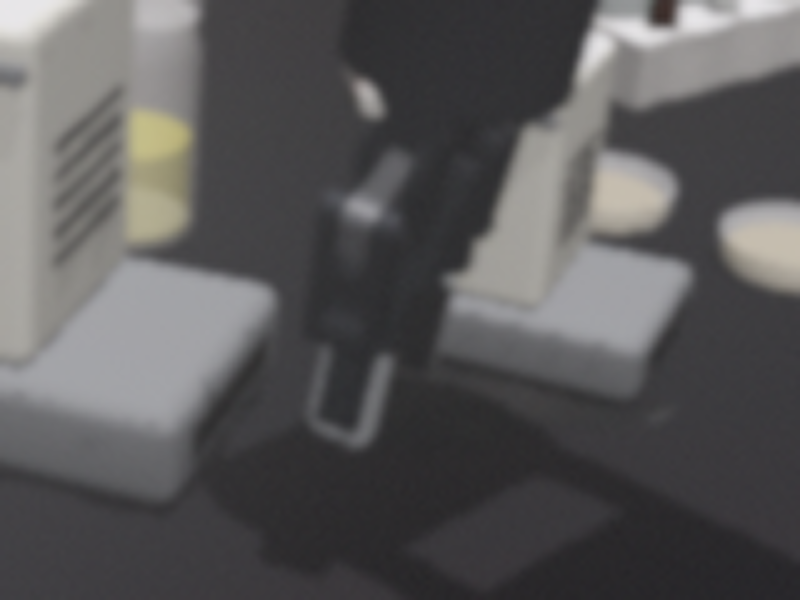

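```bash
for i in 1; do python3 -m jog '{"offset":[[0,0,-0.06],[0,0,0]],"angular":[[0,0,0],[0,0,0]],"jaw":[50,50]}'; python3 -m jog '{"offset":[[0,0,-0.06],[0,0,0]],"angular":[[0,0,0],[0,0,0]],"jaw":[50,50]}';  python3 -m jog '{"offset":[[0,0,-0.06],[0,0,0]],"angular":[[0,0,0],[0,0,0]],"jaw":[50,50]}'; done
python3 - <<'E'
from h import *
where()
a=manip.grab_frame("side");cv2.imwrite('pics/side5.png',a)
cv2.imwrite('pics/side5c.png',cv2.resize(a[190:310,330:490],None,fx=5,fy=5,interpolation=cv2.INTER_CUBIC))
E
```

```text
time: 5.9
tool_pos: [0.4296, -0.1155, 0.0004]
tool_rot: [0.001, -0.1, -0.7, 0.707]
contact_force: [0.4, -0.6, -0.3]
gripper_width: 0.583
time: 6.1
tool_pos: [0.4295, -0.1155, -0.0026]
tool_rot: [0.001, -0.1, -0.7, 0.707]
contact_force: [-0.4, -0.3, -0.9]
gripper_width: 0.584
time: 6.3
tool_pos: [0.4295, -0.1155, -0.0057]
tool_rot: [0.002, -0.1, -0.7, 0.707]
contact_force: [-0.1, -0.6, -0.4]
gripper_width: 0.584
t 6.3 p [ 0.4295 -0.1155 -0.0057] bay -0.31 0.0011 rot units [0.196 1.314 0.003] F [-0.08 -0.57 -0.44] w 0.5844837200251471
```

View pics/side5c.png

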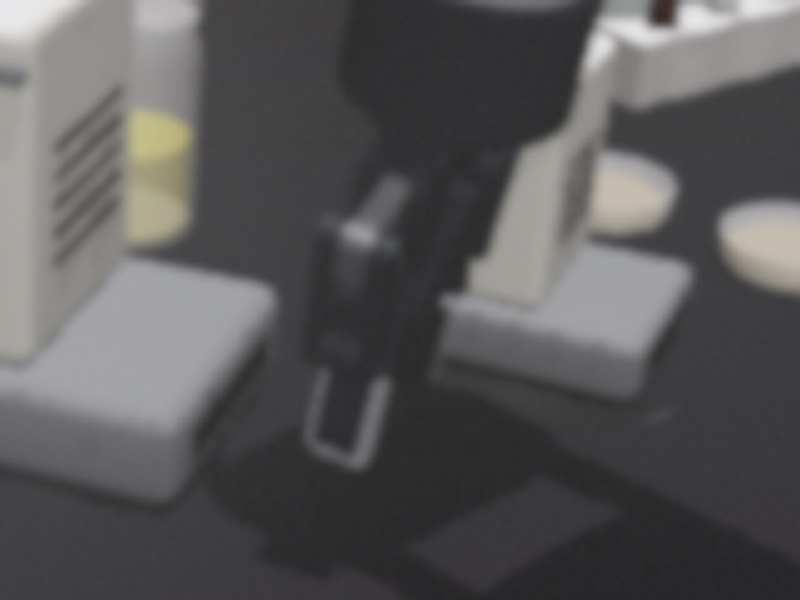

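Run:
```python
from h import *
for y in(-.09,-.083):
  for z in(0,.01,.02,.03): print(y,z,proj("side",[[.4295+.003,y,z]])[0]*5-[330*5,190*5], proj("top",[[.4325,y,z]])[0])
```

```text
-0.09 0 [323.73201744 517.40909343] [274.13258529 313.92304415]
-0.09 0.01 [325.77587083 492.91617341] [273.58541296 313.43408878]
-0.09 0.02 [327.8435926 468.137222 ] [273.02554683 312.93379018]
-0.09 0.03 [329.9356033  443.06719932] [272.45254    312.42174899]
-0.083 0 [318.48617375 527.79294424] [270.53769057 312.06123082]
-0.083 0.01 [320.51456113 503.17843707] [269.94975882 311.5513271 ]
-0.083 0.02 [322.56681362 478.27432636] [269.34819851 311.02960355]
-0.083 0.03 [324.64335491 453.07547082] [268.73253021 310.49564437]
```

```bash
python3 -m jog '{"offset":[[0,0,-0.06],[0,0,0]],"angular":[[0,0,0],[0,0,0]],"jaw":[50,50]}'; python3 -m jog '{"offset":[[0,0,-0.06],[0,0,0]],"angular":[[0,0,0],[0,0,0]],"jaw":[50,50]}';  python3 -m jog '{"offset":[[0,0,-0.06],[0,0,0]],"angular":[[0,0,0],[0,0,0]],"jaw":[50,50]}'
python3 - <<'E'
from h import *
where()
a=manip.grab_frame("side");cv2.imwrite('pics/side6.png',a)
cv2.imwrite('pics/side6c.png',cv2.resize(a[190:310,330:490],None,fx=5,fy=5,interpolation=cv2.INTER_CUBIC))
E
```

```text
time: 6.55
tool_pos: [0.4295, -0.1155, -0.0086]
tool_rot: [0.002, -0.1, -0.7, 0.707]
contact_force: [-0.7, -0.2, -0.2]
gripper_width: 0.583
time: 6.75
tool_pos: [0.4294, -0.1154, -0.0117]
tool_rot: [0.002, -0.099, -0.7, 0.707]
contact_force: [-0.3, -0.3, 0.2]
gripper_width: 0.583
time: 6.95
tool_pos: [0.4295, -0.1155, -0.0147]
tool_rot: [0.002, -0.099, -0.7, 0.707]
contact_force: [-0.5, 0.2, -0.2]
gripper_width: 0.585
t 6.95 p [ 0.4295 -0.1155 -0.0147] bay -0.3101 0.0012 rot units [0.195 1.313 0.003] F [-0.54  0.25 -0.24] w 0.5845894498438967
```

View pics/side6c.png

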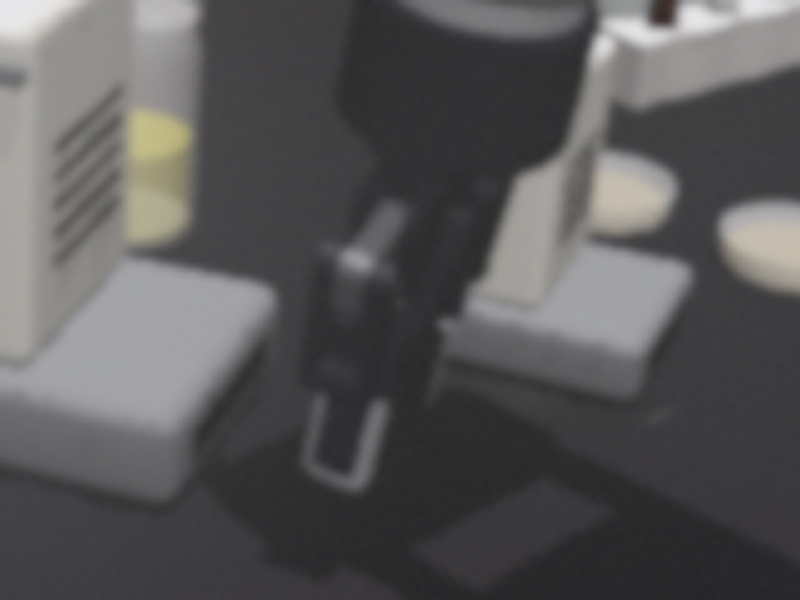

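```bash
python3 -m jog '{"offset":[[0.1,-0.014,0],[0.1,-0.014,0],[0.1,-0.014,0],[0.1,-0.014,0],[0.1,-0.014,0],[0.1,-0.014,0],[0.1,-0.014,0],[0.1,-0.014,0]],"angular":[[0,0,0],[0,0,0],[0,0,0],[0,0,0],[0,0,0],[0,0,0],[0,0,0],[0,0,0]],"jaw":[50,50,50,50,50,50,50,50]}'
python3 -m jog '{"offset":[[0.1,-0.014,0],[0.1,-0.014,0],[0.1,-0.014,0],[0.1,-0.014,0],[0.1,-0.014,0]],"angular":[[0,0,0],[0,0,0],[0,0,0],[0,0,0],[0,0,0]],"jaw":[50,50,50,50,50]}'
python3 - <<'E'
from h import *
where()
a=manip.grab_frame("side");cv2.imwrite('pics/side7.png',a)
cv2.imwrite('pics/side7c.png',cv2.resize(a[160:310,250:450],None,fx=4,fy=4,interpolation=cv2.INTER_CUBIC))
a=manip.grab_frame("top");cv2.imwrite('pics/top7.png',a)
cv2.imwrite('pics/top7c.png',cv2.resize(a[120:320,220:460],None,fx=3,fy=3,interpolation=cv2.INTER_CUBIC))
E
```

```text
time: 7.8
tool_pos: [0.4698, -0.1212, -0.0144]
tool_rot: [0.002, -0.099, -0.7, 0.707]
contact_force: [-5.8, 2.3, 4.5]
gripper_width: 0.583
time: 8.3
tool_pos: [0.4928, -0.1235, -0.0153]
tool_rot: [0.003, -0.097, -0.701, 0.707]
contact_force: [-7.3, 2.1, 3.3]
gripper_width: 0.585
t 8.3 p [ 0.4928 -0.1235 -0.0153] bay -0.2462 0.0022 rot units [ 0.173  1.265 -0.005] F [-7.25  2.08  3.29] w 0.5847907243221847
```

View pics/side7c.png

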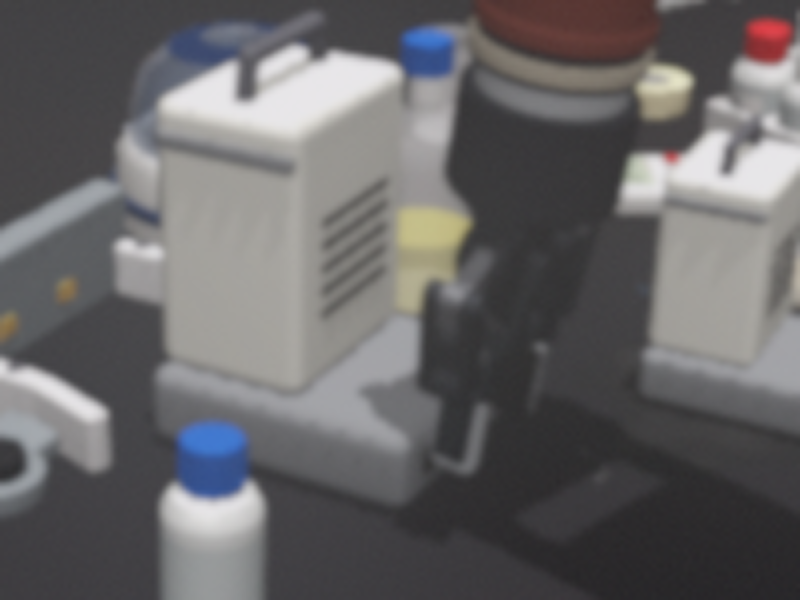

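View pics/top7c.png

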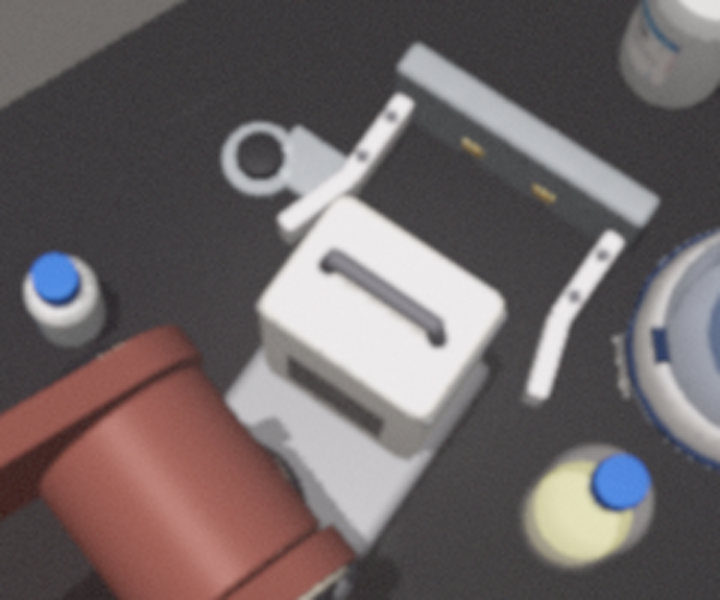

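The pack has slid upright and turned towards the bay's direction. Tower-top corners in the crop are at about (342,197), (505,308), (422,425) and (258,303).

```bash
cat >> h.py <<'E'
def pack(pts,z=.17):
    T=cast("top",np.array(pts,float)/3+[220,120]-1/3,z)[:,:2]
    e=(T[0]+T[1]-T[2]-T[3]);f=(T[0]+T[3]-T[1]-T[2])
    y1=np.arctan2(e[1],e[0]);y2=np.arctan2(-f[0],f[1]);m=(y1+y2)/2
    o=T.mean(0)-.028*np.array([np.cos(m),np.sin(m)])
    print('yaw rel bay',y1-th,y2-th,'origin',o,'bay',(o-b)@ex,(o-b)@ey)
E
python3 - <<'E'
from h import *
pack([(290,226),(467,322),(395,445),(218,347)])
pack([(342,197),(507,308),(422,425),(258,303)])
E
```

```text
yaw rel bay 0.0908167355084693 0.09940787006881746 origin [ 0.54184991 -0.12955646] bay -0.19681895252182646 0.0032271918208008057
yaw rel bay -0.02498291692578855 -0.020873283332971726 origin [ 0.56260235 -0.13722503] bay -0.1751854654429191 -0.0014056013475778578
```

```bash
python3 -m jog '{"offset":[[0.1,-0.015,0],[0.1,-0.015,0],[0.1,-0.015,0],[0.1,-0.015,0],[0.1,-0.015,0],[0.1,-0.015,0],[0.1,-0.015,0],[0.1,-0.015,0],[0.1,-0.015,0],[0.1,-0.015,0],[0.1,-0.015,0],[0.1,-0.015,0]],"angular":[[0,0,0],[0,0,0],[0,0,0],[0,0,0],[0,0,0],[0,0,0],[0,0,0],[0,0,0],[0,0,0],[0,0,0],[0,0,0],[0,0,0]],"jaw":[50,50,50,50,50,50,50,50,50,50,50,50]}'
python3 - <<'E'
from h import *
where()
a=manip.grab_frame("top");cv2.imwrite('pics/top8.png',a)
cv2.imwrite('pics/top8c.png',cv2.resize(a[120:320,220:460],None,fx=3,fy=3,interpolation=cv2.INTER_CUBIC))
E
```

```text
time: 9.6
tool_pos: [0.553, -0.1332, -0.0153]
tool_rot: [0.003, -0.098, -0.7, 0.707]
contact_force: [-5.8, 0.1, 2.7]
gripper_width: 0.585
t 9.6 p [ 0.553  -0.1332 -0.0153] bay -0.1852 0.0012 rot units [0.187 1.277 0.002] F [-5.76  0.09  2.73] w 0.585229083412288
```

View pics/top8c.png

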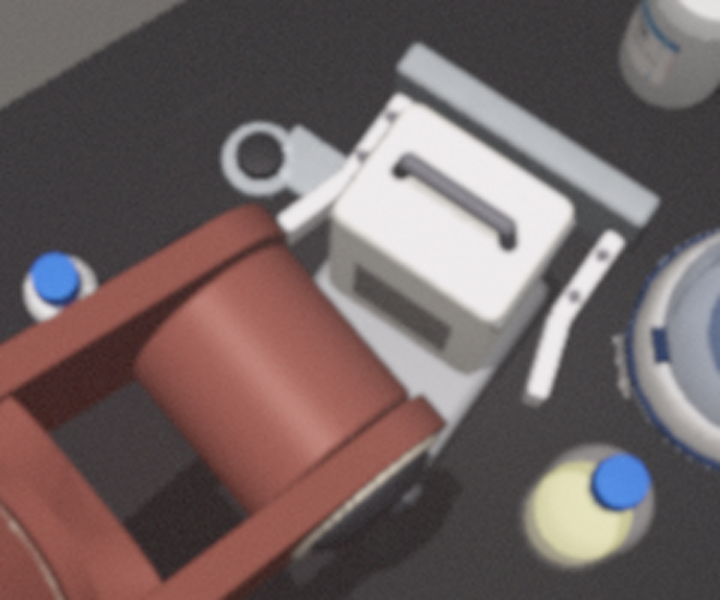

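```bash
python3 -c "
from h import *
pack([(413,100),(577,208),(490,325),(332,210)])"
python3 -m jog '{"offset":[[0.1,-0.015,0],[0.1,-0.015,0],[0.1,-0.015,0],[0.1,-0.015,0],[0.1,-0.015,0],[0.1,-0.015,0],[0.1,-0.015,0],[0.1,-0.015,0]],"angular":[[0,0,0],[0,0,0],[0,0,0],[0,0,0],[0,0,0],[0,0,0],[0,0,0],[0,0,0]],"jaw":[50,50,50,50,50,50,50,50]}'
python3 - <<'E'
from h import *
where()
a=manip.grab_frame("top");cv2.imwrite('pics/top9.png',a)
cv2.imwrite('pics/top9c.png',cv2.resize(a[80:280,240:480],None,fx=3,fy=3,interpolation=cv2.INTER_CUBIC))
a=manip.grab_frame("side");cv2.imwrite('pics/side9.png',a)
E
```

```text
yaw rel bay -0.013306353570250395 -0.020434311630178448 origin [ 0.62188242 -0.14619415] bay -0.11523225890738023 -0.0018349894598075544
time: 10.45
tool_pos: [0.5934, -0.1394, -0.0153]
tool_rot: [0.003, -0.098, -0.7, 0.707]
contact_force: [-5.5, 1.2, 0.8]
gripper_width: 0.582
t 10.45 p [ 0.5934 -0.1394 -0.0153] bay -0.1444 0.0009 rot units [0.19  1.285 0.002] F [-5.54  1.24  0.81] w 0.5819795112257999
```

View pics/top9c.png

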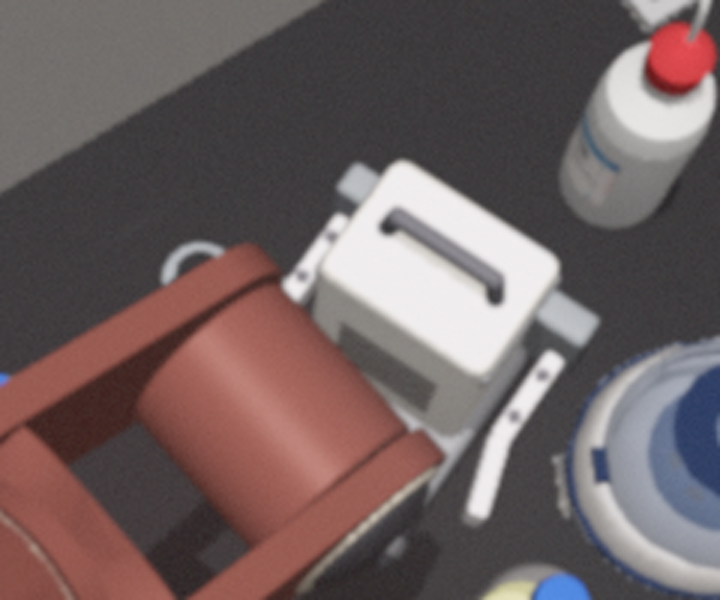

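View pics/side9.png

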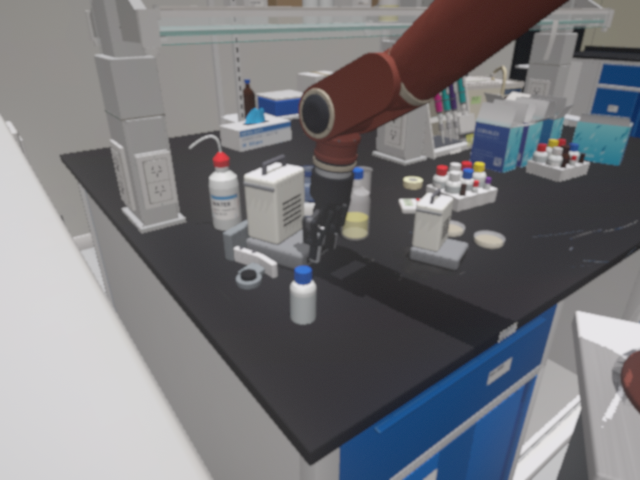

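```bash
python3 -m jog '{"offset":[[0.04,-0.006,0],[0.04,-0.006,0]],"angular":[[0,0,0],[0,0,0]],"jaw":[50,50]}'
python3 -m jog '{"offset":[[0.04,-0.006,0]],"angular":[[0,0,0]],"jaw":[50]}'
python3 -m jog '{"offset":[[0.02,-0.003,0],[0.02,-0.003,0]],"angular":[[0,0,0],[0,0,0]],"jaw":[50,50]}'
python3 -c "from h import *;where()"
```

```text
time: 10.75
tool_pos: [0.5977, -0.14, -0.015]
tool_rot: [0.002, -0.099, -0.7, 0.707]
contact_force: [-4.1, 1.1, -0.8]
gripper_width: 0.588
time: 10.85
tool_pos: [0.6, -0.1404, -0.0149]
tool_rot: [0.002, -0.099, -0.7, 0.707]
contact_force: [-3.3, -0.7, -1.4]
gripper_width: 0.586
time: 11.05
tool_pos: [0.6001, -0.1405, -0.0152]
tool_rot: [0.004, -0.097, -0.7, 0.707]
contact_force: [-15.3, 1.1, 6.9]
gripper_width: 0.585
t 11.05 p [ 0.6001 -0.1405 -0.0152] bay -0.1376 0.0007 rot units [ 0.187  1.254 -0.003] F [-15.29   1.14   6.89] w 0.5854749702587803
```

```bash
python3 -m jog '{"offset":[[0.02,-0.003,0],[0.01,0,0],[0,0,0],[0,0,0]],"angular":[[0,0,0],[0,0,0],[0,0,0],[0,0,0]],"jaw":[50,50,50,50]}'
python3 - <<'E'
from h import *
where()
a=manip.grab_frame("top");cv2.imwrite('pics/top10.png',a)
cv2.imwrite('pics/top10c.png',cv2.resize(a[80:280,240:480],None,fx=3,fy=3,interpolation=cv2.INTER_CUBIC))
a=manip.grab_frame("side");cv2.imwrite('pics/side10.png',a)
cv2.imwrite('pics/side10c.png',cv2.resize(a[130:280,190:390],None,fx=4,fy=4,interpolation=cv2.INTER_CUBIC))
E
```

```text
time: 11.45
tool_pos: [0.6, -0.1405, -0.0152]
tool_rot: [0.005, -0.096, -0.7, 0.707]
contact_force: [-18.3, 0.9, 10.6]
gripper_width: 0.587
t 11.45 p [ 0.6    -0.1405 -0.0152] bay -0.1377 0.0007 rot units [ 0.182  1.221 -0.004] F [-18.35   0.85  10.63] w 0.5866973115158582
```

View pics/top10c.png

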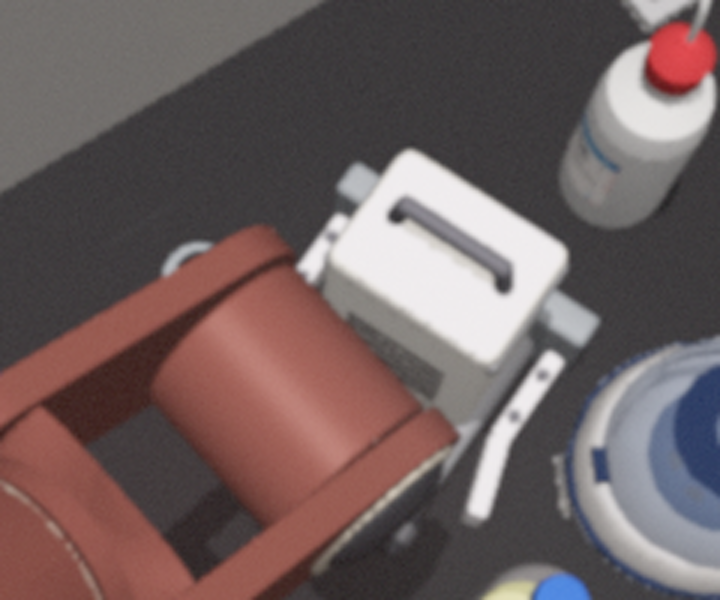

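View pics/side10c.png

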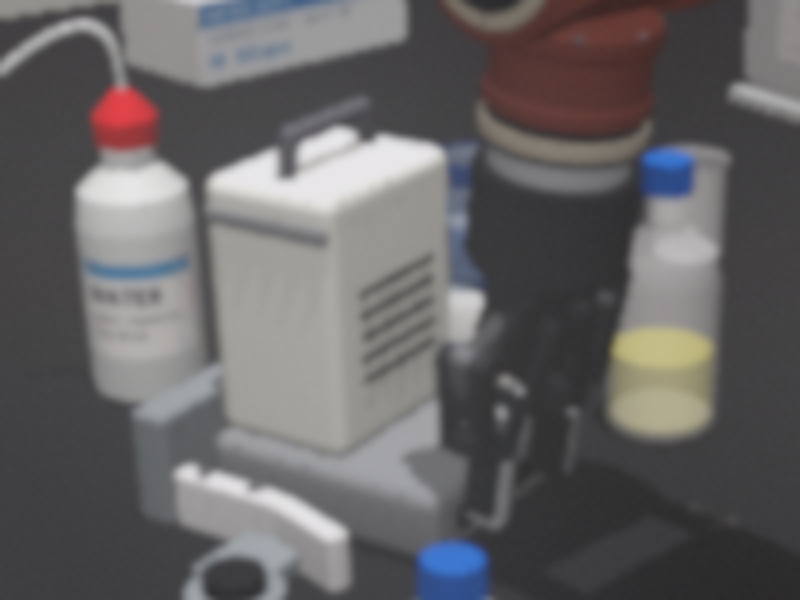

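```bash
python3 -c "
from h import *
pack(np.array([(410,149),(570,250),(493,367),(329,257)])+[60,-120])"
python3 -m jog '{"offset":[[-0.1,0.014,0],[-0.3,0.04,0],[-0.5,0.07,0],[-0.5,0.07,0],[-0.3,0.04,0.3],[0,0,0.7],[0,0,0.9],[0,0,0.9],[0,0,0.9],[0,0,0.9],[0,0,0.5],[0,0,0]],"angular":[[0,0,0],[0,0,0],[0,0,0],[0,0,0],[0,0,0],[0.1,0.6,0],[0.1,0.65,0],[0,0,0],[0,0,0],[0,0,0],[0,0,0],[0,0,0]],"jaw":[50,50,50,50,50,0,0,0,0,0,0,0]}'
python3 - <<'E'
from h import *
where()
a=manip.grab_frame("top");cv2.imwrite('pics/top11.png',a)
cv2.imwrite('pics/top11c.png',cv2.resize(a[80:280,220:460],None,fx=3,fy=3,interpolation=cv2.INTER_CUBIC))
a=manip.grab_frame("side");cv2.imwrite('pics/side11.png',a)
E
```

```text
yaw rel bay 0.009946458059720775 0.001189178563329396 origin [ 0.6692124  -0.15509262] bay -0.06711722841534379 -0.0038974867320658527
time: 12.75
tool_pos: [0.5233, -0.1308, 0.2483]
tool_rot: [0.043, -0.058, -0.704, 0.706]
contact_force: [0.5, -0.7, 0.7]
gripper_width: 0.001
t 12.75 p [ 0.5233 -0.1308  0.2483] bay -0.215 -0.0006 rot units [0.048 0.205 0.003] F [ 0.48 -0.75  0.71] w 0.0011370827304283547
```

View pics/top11c.png

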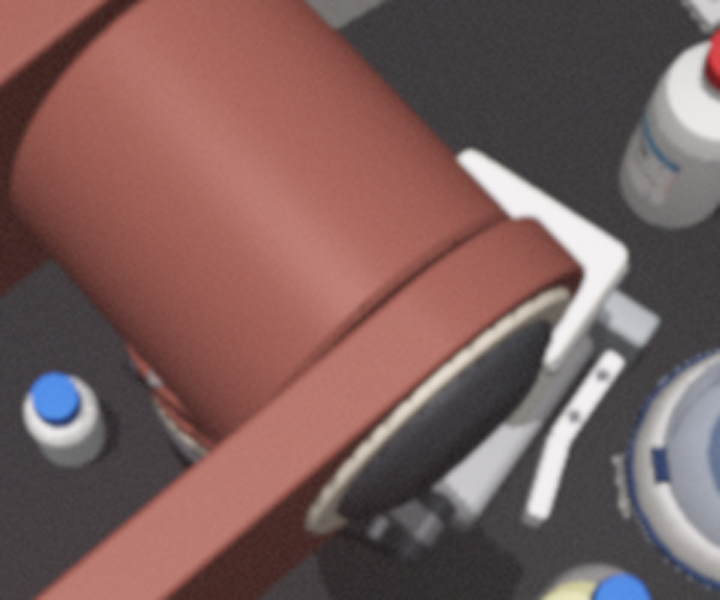

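View pics/side11.png

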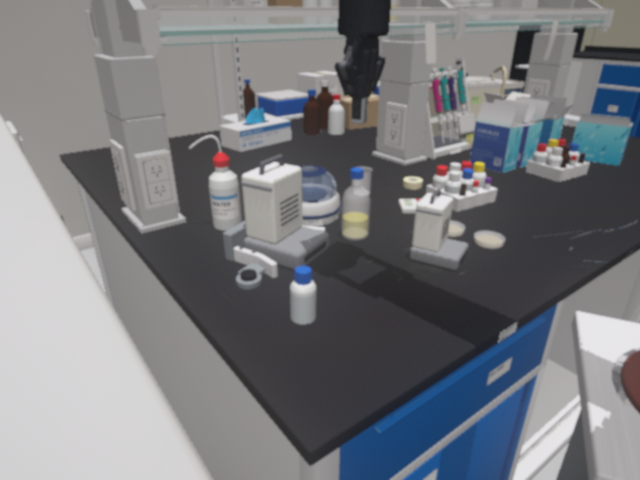

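The pack is home: bay x is about -0.067, yaw about 0, y about -4 mm. The fingers are shut, with the tip at about (359,122) in the side view. Next I check where the tip lies relative to the TCP.

Run:
```python
from h import *
a=cv2.imread('pics/side11.png');cv2.imwrite('pics/side11c.png',cv2.resize(a[60:140,310:410],None,fx=6,fy=6,interpolation=cv2.INTER_CUBIC))
for z in(0.248,.258,.268,.278,.288): print(z,(proj("side",[[.5233,-.1308,z]])[0]-[310,60])*6)
```

```text
0.248 [283.49952796 482.84072214]
0.258 [284.71783943 445.94773833]
0.268 [285.95127406 408.59679414]
0.278 [287.20011519 370.77930919]
0.288 [288.46465331 332.48648738]
```

View pics/side11c.png

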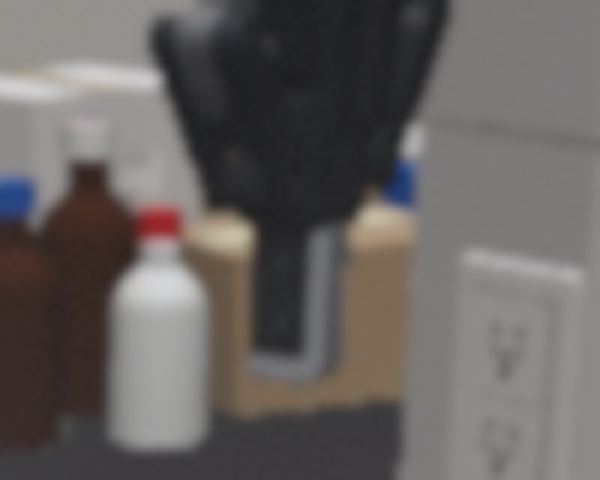

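```bash
python3 -m jog '{"offset":[[0.3,0.5,0],[0.5,0.4,0],[0.6,0.4,0],[0.6,0.4,0],[0.6,0.3,0],[0.5,0.1,0],[0,0,0],[0,0,0]],"angular":[[0.05,0.2,0],[0,0,0],[0,0,0],[0,0,0],[0,0,0],[0,0,0],[0,0,0],[0,0,0]],"jaw":[0,0,0,0,0,0,0,0]}'
python3 -c "from h import *;where()"
```

```text
time: 13.65
tool_pos: [0.6736, -0.0242, 0.2381]
tool_rot: [-0.057, 0.044, 0.707, -0.704]
contact_force: [1.1, -0.5, 0.9]
gripper_width: -0.0
t 13.65 p [ 0.6736 -0.0242  0.2381] bay -0.0814 0.1263 rot units [-0.056 -0.164  0.001] F [ 1.14 -0.46  0.91] w -0.00022858234194795296
```

```bash
python3 -m jog '{"offset":[[0.12,-0.02,-0.5],[0,0,-0.7],[0,0,-0.7],[0,0,-0.7],[0,0,-0.7],[0,0,-0.5],[0,0,0],[0,0,0]],"angular":[[0,-0.1,0],[0,0,0],[0,0,0],[0,0,0],[0,0,0],[0,0,0],[0,0,0],[0,0,0]],"jaw":[0,0,0,0,0,0,0,0]}'
python3 - <<'E'
from h import *
where()
a=manip.grab_frame("top");cv2.imwrite('pics/top12.png',a)
a=manip.grab_frame("side");cv2.imwrite('pics/side12.png',a)
cv2.imwrite('pics/side12c.png',cv2.resize(a[150:300,180:380],None,fx=4,fy=4,interpolation=cv2.INTER_CUBIC))
E
```

```text
time: 14.45
tool_pos: [0.6795, -0.0257, 0.0508]
tool_rot: [-0.052, 0.049, 0.707, -0.703]
contact_force: [0.4, -0.5, 0.7]
gripper_width: 0.001
t 14.45 p [ 0.6795 -0.0257  0.0508] bay -0.0754 0.1256 rot units [-0.052 -0.038  0.01 ] F [ 0.42 -0.52  0.67] w 0.0009231450806661787
```

View pics/side12c.png

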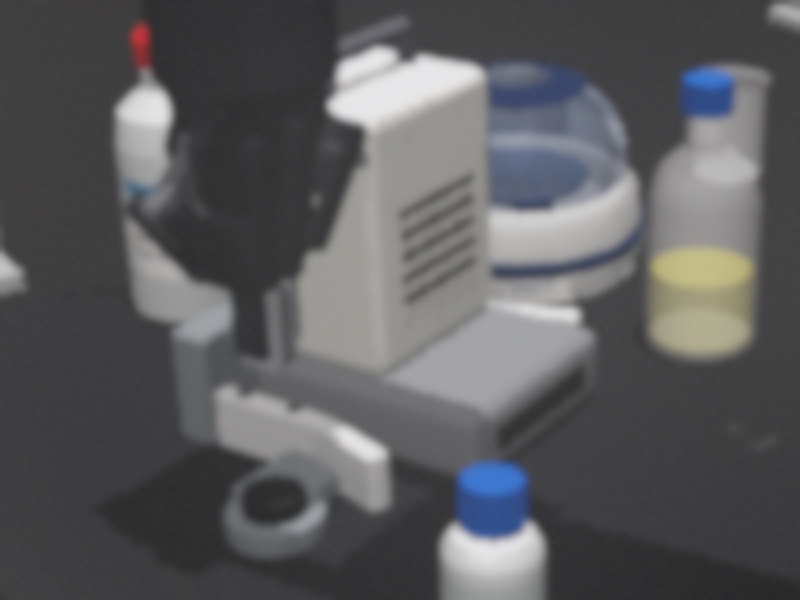

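View pics/top12.png

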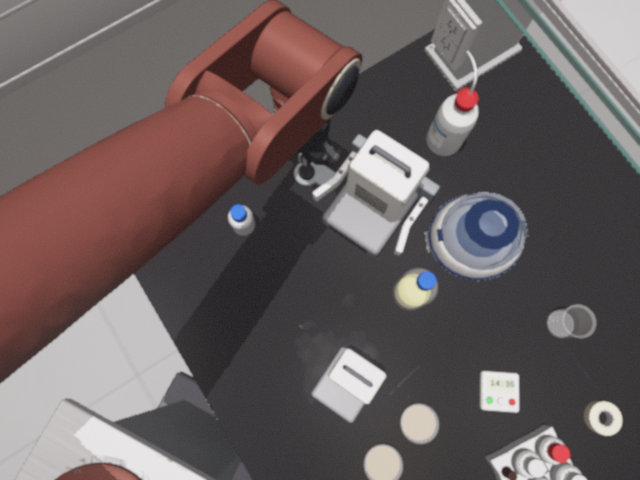

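Run:
```python
from h import *
for z in(.02,.03,.05,.08,.09): print(z,(proj("side",[[.6795,-.0257,z]])[0]-[180,150])*4,(proj("top",[[.6795,-.0257,z]])[0]-[270,130])*7)
a=cv2.imread('pics/top12.png');cv2.imwrite('pics/top12c.png',cv2.resize(a[130:210,270:370],None,fx=7,fy=7,interpolation=cv2.INTER_CUBIC))
```

```text
0.02 [284.05112349 491.13784294] [257.07408803 295.87636325]
0.03 [282.40594956 471.738941  ] [255.90389457 281.6196477 ]
0.05 [279.05960009 432.28079973] [253.48416295 252.13954325]
0.08 [273.89522358 371.3855767 ] [249.6422819  205.33309024]
0.09 [272.13379207 350.61583522] [248.30102584 188.99228275]
```

View pics/top12c.png

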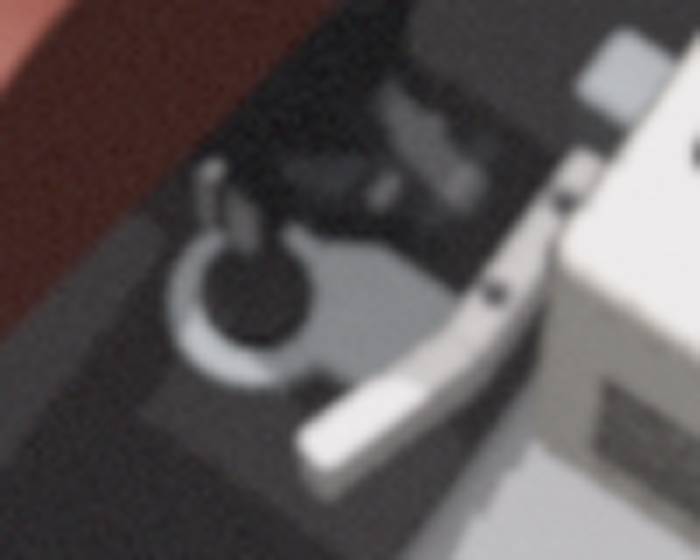

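```bash
python3 -m jog '{"offset":[[0.03,0,-0.3],[0,0,-0.4],[0,0,-0.2],[0,0,0],[0,0,0]],"angular":[[0,0,0],[0,0,0],[0,0,0],[0,0,0],[0,0,0]],"jaw":[0,0,0,0,0]}'
python3 - <<'E'
from h import *
where()
a=manip.grab_frame("side");cv2.imwrite('pics/side13.png',a)
cv2.imwrite('pics/side13c.png',cv2.resize(a[180:300,200:360],None,fx=5,fy=5,interpolation=cv2.INTER_CUBIC))
a=manip.grab_frame("top");cv2.imwrite('pics/top13c.png',cv2.resize(a[130:210,270:370],None,fx=7,fy=7,interpolation=cv2.INTER_CUBIC))
E
```

```text
time: 15.05
tool_pos: [0.682, -0.0254, 0.006]
tool_rot: [-0.052, 0.05, 0.707, -0.703]
contact_force: [-0.2, 0.2, 0.6]
gripper_width: -0.005
t 15.05 p [ 0.682  -0.0254  0.006 ] bay -0.0729 0.1263 rot units [-0.051 -0.027  0.004] F [-0.22  0.22  0.58] w -0.004592870526877742
```

View pics/side13c.png

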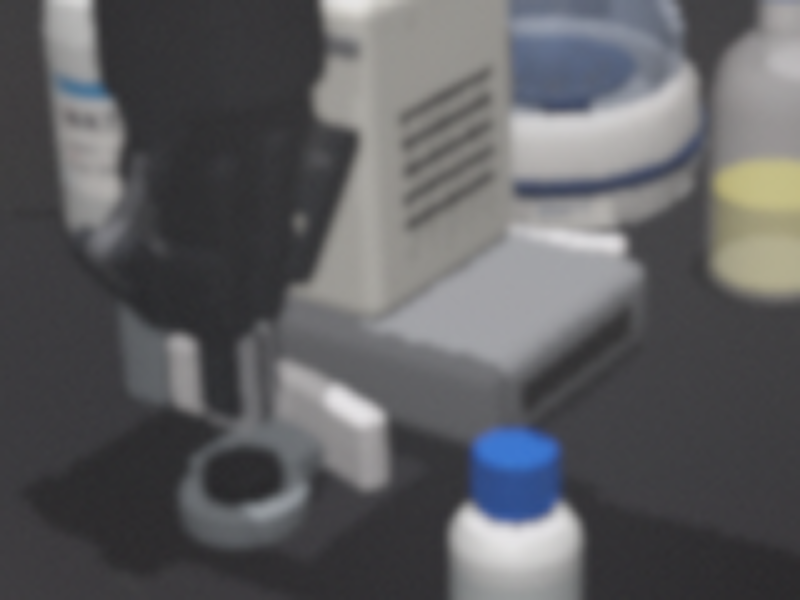

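View pics/top13c.png

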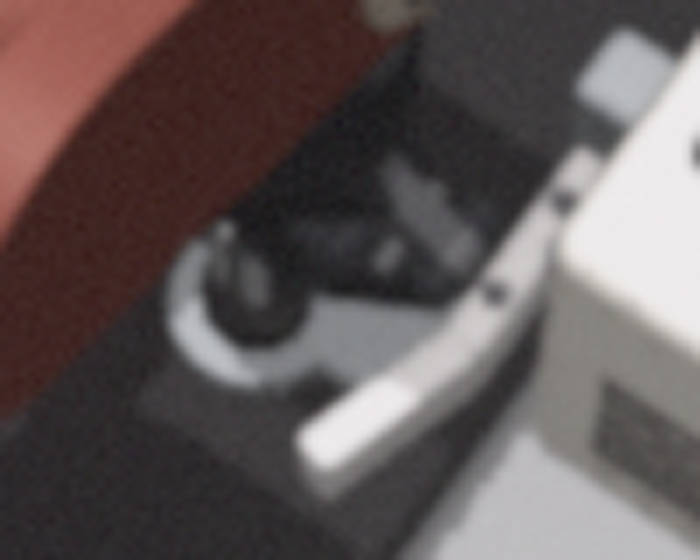

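```bash
R='';python3 -m jog '{"offset":[[0,0,-0.1],[0,0,-0.06],[0,0,0]],"angular":[[0,0,0],[0,0,0],[0,0,0]],"jaw":[0,0,0]}'
python3 -m jog '{"offset":[[0,0,-0.04],[0,0,0]],"angular":[[0,0,0],[0,0,0]],"jaw":[0,0]}'
python3 -m jog '{"offset":[[0,0,-0.04],[0,0,0]],"angular":[[0,0,0],[0,0,0]],"jaw":[0,0]}'
python3 -m jog '{"offset":[[0,0,-0.04],[0,0,0]],"angular":[[0,0,0],[0,0,0]],"jaw":[0,0]}'
```

```text
time: 15.45
tool_pos: [0.6813, -0.0253, -0.0028]
tool_rot: [-0.052, 0.049, 0.707, -0.703]
contact_force: [-0.6, 0.5, 0.3]
gripper_width: 0.0
time: 15.65
tool_pos: [0.6816, -0.0253, -0.0045]
tool_rot: [-0.052, 0.049, 0.707, -0.703]
contact_force: [0.0, -0.3, 0.6]
gripper_width: 0.001
time: 15.85
tool_pos: [0.6816, -0.0254, -0.0065]
tool_rot: [-0.052, 0.049, 0.707, -0.703]
contact_force: [0.1, 0.5, 0.2]
gripper_width: 0.005
time: 16.05
tool_pos: [0.6816, -0.0254, -0.0085]
tool_rot: [-0.052, 0.049, 0.707, -0.703]
contact_force: [-0.4, 0.7, -0.2]
gripper_width: -0.004
```

```bash
python3 -m jog '{"offset":[[0,0,-0.04],[0,0,0]],"angular":[[0,0,0],[0,0,0]],"jaw":[0,0]}'
python3 -m jog '{"offset":[[0,0,-0.04],[0,0,0]],"angular":[[0,0,0],[0,0,0]],"jaw":[0,0]}'
python3 -m jog '{"offset":[[0,0,-0.04],[0,0,0]],"angular":[[0,0,0],[0,0,0]],"jaw":[0,0]}'
```

```text
time: 16.25
tool_pos: [0.6818, -0.0254, -0.0103]
tool_rot: [-0.052, 0.049, 0.707, -0.703]
contact_force: [0.1, 0.1, -0.2]
gripper_width: -0.002
time: 16.45
tool_pos: [0.682, -0.0254, -0.0121]
tool_rot: [-0.052, 0.05, 0.707, -0.703]
contact_force: [-0.3, 0.9, 0.9]
gripper_width: -0.001
time: 16.65
tool_pos: [0.6821, -0.0254, -0.014]
tool_rot: [-0.052, 0.05, 0.707, -0.703]
contact_force: [0.4, -0.2, 2.5]
gripper_width: 0.001
```

```bash
python3 -m jog '{"offset":[[0,0,-0.04],[0,0,0]],"angular":[[0,0,0],[0,0,0]],"jaw":[0,0]}'
python3 -m jog '{"offset":[[0,0,-0.04],[0,0,0]],"angular":[[0,0,0],[0,0,0]],"jaw":[0,0]}'
python3 -m jog '{"offset":[[0,0,-0.03],[0,0,0]],"angular":[[0,0,0],[0,0,0]],"jaw":[0,0]}'
```

```text
time: 16.85
tool_pos: [0.6821, -0.0254, -0.016]
tool_rot: [-0.052, 0.05, 0.707, -0.703]
contact_force: [-0.5, 0.1, 3.1]
gripper_width: -0.002
time: 17.05
tool_pos: [0.6822, -0.0254, -0.0165]
tool_rot: [-0.052, 0.049, 0.707, -0.704]
contact_force: [-4.5, -0.1, 10.4]
gripper_width: 0.0
time: 17.25
tool_pos: [0.6822, -0.0255, -0.0167]
tool_rot: [-0.052, 0.049, 0.707, -0.704]
contact_force: [-7.2, 0.7, 16.1]
gripper_width: -0.001
```

Run:
```python
from h import *
where()
a=manip.grab_frame("side");cv2.imwrite('pics/side14.png',a)
cv2.imwrite('pics/side14c.png',cv2.resize(a[220:300,200:300],None,fx=8,fy=8,interpolation=cv2.INTER_CUBIC)[:600])
a=manip.grab_frame("top");cv2.imwrite('pics/top14c.png',cv2.resize(a[130:210,270:370],None,fx=7,fy=7,interpolation=cv2.INTER_CUBIC))
```

```text
t 17.25 p [ 0.6822 -0.0255 -0.0167] bay -0.0727 0.1262 rot units [-0.049 -0.034  0.002] F [-7.16  0.69 16.14] w -0.0010793723204731206
```

View pics/side14c.png

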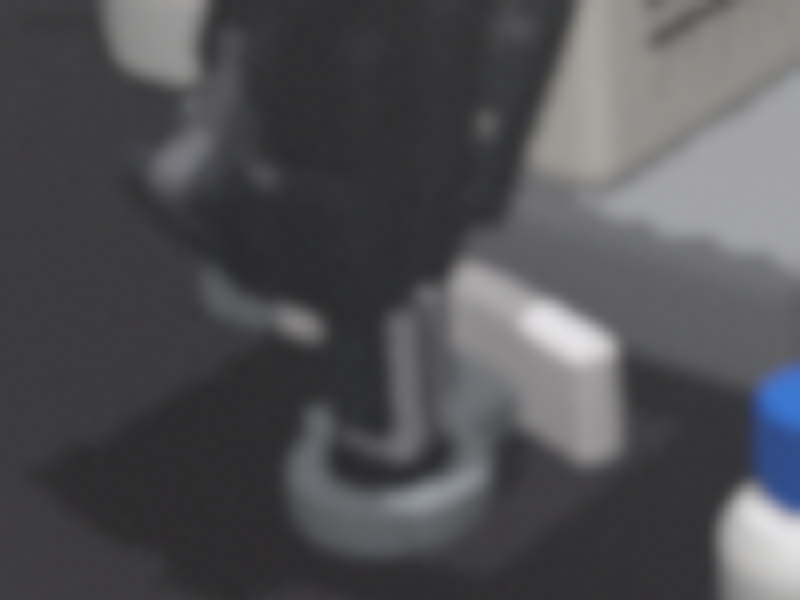

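View pics/top14c.png

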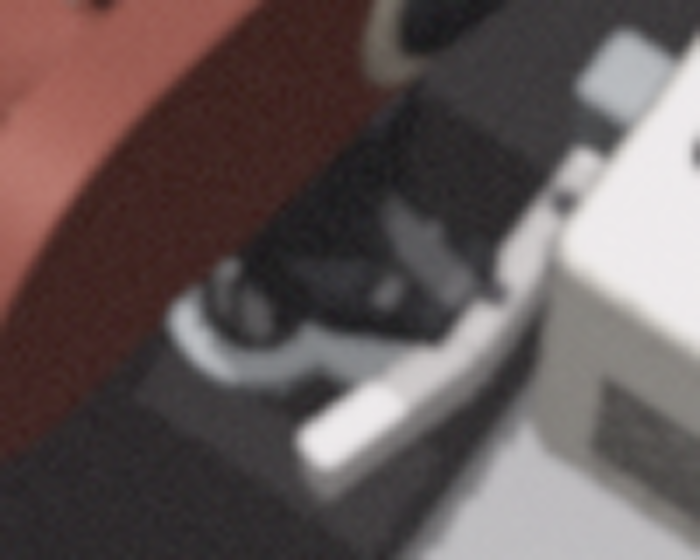

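```bash
for k in 1; do
python3 -m jog '{"offset":[[0,0,0.08],[0,0,0]],"angular":[[0,0,0],[0,0,0]],"jaw":[0,0]}' | sed -n '2p;4p'
python3 -m jog '{"offset":[[-0.05,0,0.02],[0,0,0]],"angular":[[0,0,0],[0,0,0]],"jaw":[0,0]}'| sed -n '2p;4p'
python3 -m jog '{"offset":[[0,0,0.02],[0,0,0]],"angular":[[0,0,0],[0,0,0]],"jaw":[0,0]}'| sed -n '2p;4p'
python3 -m jog '{"offset":[[0,0,0.02],[0,0,0]],"angular":[[0,0,0],[0,0,0]],"jaw":[0,0]}'| sed -n '2p;4p'
python3 -m jog '{"offset":[[0,0,0.02],[0,0,0]],"angular":[[0,0,0],[0,0,0]],"jaw":[0,0]}'| sed -n '2p;4p'
python3 -m jog '{"offset":[[0,0,0.02],[0,0,0]],"angular":[[0,0,0],[0,0,0]],"jaw":[0,0]}'| sed -n '2p;4p'
python3 -m jog '{"offset":[[0,0,0.04],[0,0,0]],"angular":[[0,0,0],[0,0,0]],"jaw":[0,0]}'| sed -n '2p;4p'
python3 -m jog '{"offset":[[0,0,0.04],[0,0,0]],"angular":[[0,0,0],[0,0,0]],"jaw":[0,0]}'| sed -n '2p;4p'
done
```

```text
tool_pos: [0.6823, -0.0254, -0.0149]
contact_force: [0.1, -0.9, 2.0]
tool_pos: [0.6798, -0.0255, -0.0145]
contact_force: [2.0, 0.4, 2.7]
tool_pos: [0.6795, -0.0254, -0.0137]
contact_force: [1.9, 0.8, 2.2]
tool_pos: [0.6792, -0.0254, -0.0128]
contact_force: [2.7, 0.3, 2.6]
tool_pos: [0.6789, -0.0253, -0.0119]
contact_force: [1.1, -0.0, 2.5]
tool_pos: [0.6788, -0.0253, -0.011]
contact_force: [0.5, 0.0, 1.2]
tool_pos: [0.6787, -0.0252, -0.0091]
contact_force: [-0.3, 1.1, 0.0]
tool_pos: [0.6791, -0.0254, -0.0067]
contact_force: [-0.0, 0.7, 0.5]
```

Contact ran from about -0.0105 to a hard stop at -0.0166, i.e. about 6 mm of travel. I'll press once more, better centred, then withdraw.

```bash
python3 -m jog '{"offset":[[0,0,-0.06],[0,0,-0.06],[0,0,-0.06],[0,0,-0.04],[0,0,-0.02],[0,0,0]],"angular":[[0,0,0],[0,0,0],[0,0,0],[0,0,0],[0,0,0],[0,0,0]],"jaw":[0,0,0,0,0,0]}'
python3 -m jog '{"offset":[[0,0,0.1],[0,0,0.3],[0,0,0.6],[0,0,0.8],[0,0,0.8],[0,0,0.8],[0,0,0.8],[0,0,0.6],[-0.3,0.3,0],[-0.6,0.5,0],[-0.7,0.6,0],[-0.5,0.3,0]],"angular":[[0,0,0],[0,0,0],[0,0,0],[0,0,0],[0,0,0],[0,0,0],[0,0,0],[0,0,0],[0,0,0],[0,0,0],[0,0,0],[0,0,0]],"jaw":[0,0,0,0,0,0,0,0,0,0,0,0]}'
python3 -m jog '{"offset":[[-0.7,0.2,0],[-0.7,0.2,0],[-0.7,0.2,0],[-0.6,0.2,0],[0,0,0],[0,0,0]],"angular":[[0,0,0],[0,0,0],[0,0,0],[0,0,0],[0,0,0],[0,0,0]],"jaw":[0,0,0,0,0,0]}'
python3 - <<'E'
from h import *
where()
a=manip.grab_frame("top");cv2.imwrite('pics/top15.png',a)
cv2.imwrite('pics/top15c.png',cv2.resize(a[120:320,220:460],None,fx=3,fy=3,interpolation=cv2.INTER_CUBIC))
a=manip.grab_frame("side");cv2.imwrite('pics/side15.png',a)
E
```

```text
time: 19.55
tool_pos: [0.6796, -0.0254, -0.0166]
tool_rot: [-0.052, 0.049, 0.707, -0.704]
contact_force: [-6.5, 0.3, 11.6]
gripper_width: 0.002
time: 20.75
tool_pos: [0.5723, 0.0613, 0.2214]
tool_rot: [-0.052, 0.049, 0.707, -0.703]
contact_force: [0.1, 0.3, 0.2]
gripper_width: -0.004
time: 21.35
tool_pos: [0.4392, 0.0997, 0.2218]
tool_rot: [-0.051, 0.05, 0.707, -0.703]
contact_force: [-0.0, -0.1, -0.7]
gripper_width: 0.0
t 21.35 p [0.4392 0.0997 0.2218] bay -0.3311 0.2155 rot units [-0.05  -0.016 -0.002] F [-0.05 -0.08 -0.73] w 0.00024462338259416486
```

View pics/top15c.png

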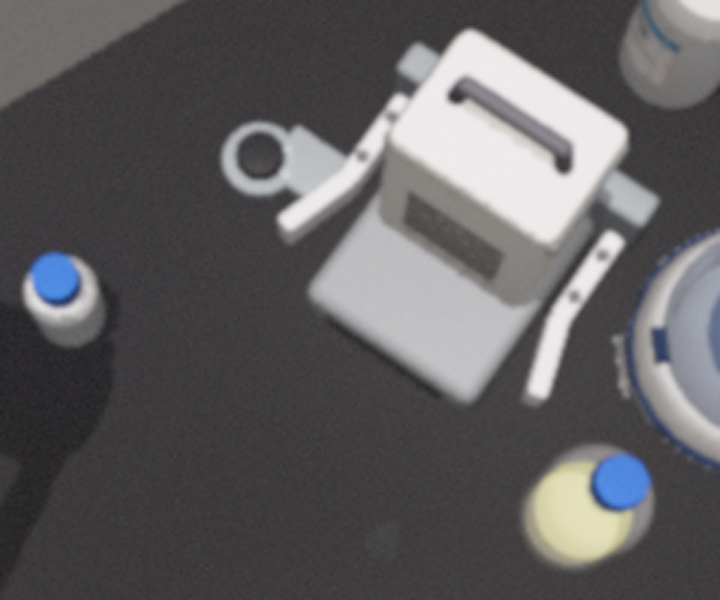

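View pics/side15.png

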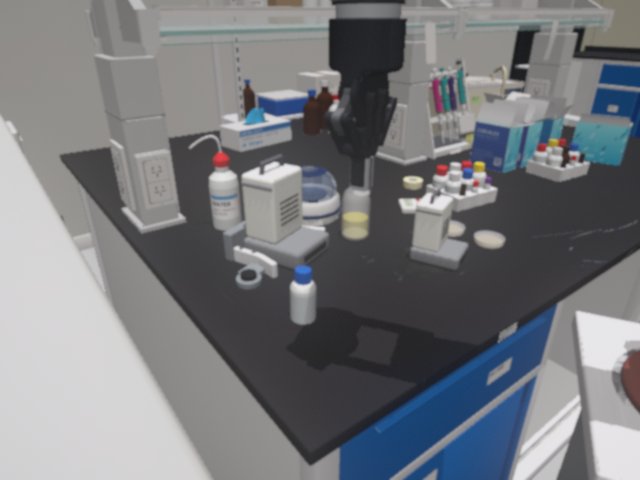

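Run:
```python
from h import *
pack([(469,29),(629,132),(552,247),(391,137)])
B=cast("top",np.array([(311,294),(467,403)])/3+[220,120]-1/3,.033)[:,:2];print([((p-b)@ex,(p-b)@ey) for p in B])
manip.job_done()
```

```text
yaw rel bay 0.01471521937904896 -0.007844283133596253 origin [ 0.66892838 -0.15503224] bay -0.06740695275249045 -0.0038782003845544686
[(np.float64(-0.12975259819414686), np.float64(0.051193711691274055)), (np.float64(-0.1310909202671762), np.float64(-0.05736168163975855))]
the job is handed in; nothing more can be done
```

I pushed the pack into the bay with the two fingertips low on its base until the force rose to about 18 N against the back stop. Then I pressed the charge button to its hard stop twice, about 6 mm of travel each time. I withdrew the arm and handed the job in at about 21 s.

**Last checks (camera)**
- **Pack:** it stands home and upright, at bay x of about -0.067 m and y of about -0.004 m. Its yaw is within about 0.015 rad of the bay's direction.
- **Button:** it looks up again. The force on the tool was about zero after I let go.
- **Bottles:** both look to be standing where they started.

**What disagreed**
- **Tip height:** the fingertips were about 28 mm above the reported tool point. My first push attempt therefore passed just above the base's near edge, with almost no contact force. I saw this in the picture, backed off and lowered the tool before the real push.
- **Sideways force:** both presses also showed 6 to 7 N sideways at the hard stop, so the tip may have brushed something there. Contact began about 6 mm above the hard stop, which fits the button's full travel.

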